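# Clamp the fitting reference disc in the spring contact fixture

### The job

Of the three steel discs in the tray, take the one that fits the four-pin nest of the contact fixture without much play, set it down flat between the pins and let go of it. Then push the fixture's spring-loaded carriage by its upright grip towards the disc until the white line on the carriage meets the black line on the rails, so that the brass contact presses on the disc's rim, and keep it there: the program finishes with the gripper still holding the carriage against its spring. Leave the other two discs, and the solder reel, tape roll and folding key set, where they are.

Things in the scene. Friction and masses are not known exactly. Their poses are not given: they have to be found in the camera images.
- fixture: Contact fixture, fixed, 180 x 84 mm grey metal plate 10 mm thick, x = -85 to +95 mm, y = +-42 mm. Origin on the underside; x is the push direction, z up. From -x to +x: rear stop (top 26 mm above worktop), carriage between two steel rails (y = +-20 to +-31 mm, x = -80 to +15 mm, tops at 22 mm, a black line across each at x = -10 mm), four-pin nest centred at x = +50 mm.
- nest (a point): Nest centre on the plate's upper face (10 mm above the worktop), where the centre of the disc's underside belongs; axes as fixture. Four pins, 8 mm thick and 8 mm high, top 3 mm tapered, at +-23 mm in x and +-23 mm in y from it: the 54 mm disc has 1.5 mm play all round, the 62 mm one does not go in, the 46 mm one is loose. The contact shifts the disc about 2 mm to +x against the far pins.
- carriage (a joint): Carriage travel along the fixture's +x, m: 0 at rest (a spring returns it), 0.033 at the end stop; white and black lines meet at 0.026 (no stop or detent there). The contact reaches the nested 54 mm disc at about 0.020, then yields. Push force: 2 N at rest, 6 N at 0.020, 10 N at 0.026. Carriage 40 x 40 mm, top 24 mm above the worktop.
- thumb_grip (a point): Point on the axis of the carriage's upright black grip, 50 mm above the worktop; moves with the carriage (31 mm behind the fixture's origin at rest, 5 mm behind at the mark). Grip: block 16 mm along the push direction, 12 mm across, from 24 to 67 mm above the worktop. Axes as fixture.
- contact: Brass contact pin, 9 mm thick, sprung in the carriage's front face, pointing to the fixture's +x at the disc's mid-height; origin on its axis at the carriage's front, 16 mm above the worktop, tip 16 mm ahead of it. Its spring presses the disc with about 1 N at first touch and 4 N at the mark.
- tray: Shallow painted steel tray, fixed, 114 mm along its x, 238 mm along its y; rim 16 mm above the worktop, floor 2 mm above it. Origin: centre of the underside. The discs stand in a row along its y, about 75 mm apart.
- disc_small: Plain steel disc with a grip stem, upright in the tray: round plate 46 mm in diameter, 10 mm thick; on its middle a round stem 14 mm in diameter whose top is 34 mm above the underside. About 0.12 kg. Origin: centre of the underside, z up. The three discs differ only in plate diameter (46, 54, 62 mm); their places change.
- disc_middle: Plain steel disc with a grip stem, upright in the tray: round plate 54 mm in diameter, 10 mm thick; on its middle a round stem 14 mm in diameter whose top is 34 mm above the underside. About 0.12 kg. Origin: centre of the underside, z up. The three discs differ only in plate diameter (46, 54, 62 mm); their places change. This one fits.
- disc_large: Plain steel disc with a grip stem, upright in the tray: round plate 62 mm in diameter, 10 mm thick; on its middle a round stem 14 mm in diameter whose top is 34 mm above the underside. About 0.12 kg. Origin: centre of the underside, z up. The three discs differ only in plate diameter (46, 54, 62 mm); their places change.
- solder_reel: Bystander: reel of solder, 56 mm in diameter, 36 mm high, standing upright. Origin: centre of the underside.
- tape: Bystander: roll of black tape, 58 mm in diameter, 19 mm high, lying flat. Origin: centre of the underside.
- hex_keys: Bystander: folding key set, 20 x 85 x 18 mm, lying flat. Origin: centre of the underside.
Mind the look-alikes: they are no part of the job. What is shaped like the disc_middle but red is not meant.

How it is judged:
On the way, in this order (a step that is already met when the one before it is completed fails the run):
1. the 54 mm disc lies flat between the four pins, let go, with the carriage at rest (horizontal distance between disc_middle and nest below 0.0045 m and z of disc_middle in the frame of fixture between 0.0075 and 0.0125 m and angle between disc_middle's own z axis and vertical below 0.06 rad and contact force between the fingers and disc_middle below 0.1 N and value of joint carriage below 0.006 m), for 0.2 s.
2. the carriage is held at the mark with its contact pressing on the disc (horizontal distance between disc_middle and nest below 0.0045 m and z of disc_middle in the frame of fixture between 0.0075 and 0.0125 m and angle between disc_middle's own z axis and vertical below 0.06 rad and value of joint carriage between 0.023 and 0.029 m and contact force between contact and disc_middle above 1.5 N), for 0.3 s.
At the end, for the whole second after the job is handed in: The 54 mm disc lies flat in the nest (centre within 4.5 mm of the nest's, underside within 2.5 mm of the plate) and is not touched by the fingers; the gripper keeps the carriage still within 3 mm of the mark (joint 0.023 to 0.029), and the contact presses on the disc with more than 1.5 N (all of step 2 and contact force between the fingers and disc_middle below 0.1 N and contact force between the fingers and carriage above 2 N and velocity of joint carriage between -0.01 and 0.01 m/s); the arm keeps its last pose, push and grip.
It fails at once if another disc was moved more than 20 mm or a bystander more than 20 mm (distance of any of disc_small, disc_large, solder_reel, tape, hex_keys from where it was at the start of the episode above 0.02 m).
It also fails if it takes over 45 s, if anything falls off the work surface, if the arm or the gripper's body presses on something with over 40 N, if the wrist force passes 120 N, or if a joint passes its speed limit or range.

### The arm

A 6-joint arm with a two-finger parallel gripper is mounted at the origin on a cart in front of the work surface, level with it; the furniture and walls round the work are solid. World frame = base frame: x ahead of the robot, y to its left, z up, the work surface at z = 0. Lengths are in m, angles in rad, forces in N, time in s.
With the tool pointing down it reaches from about 0.2 to 0.875 m from the base axis. Payload 3.4 kg.
Tool frame: the origin (TCP) lies at the very end of the fingers, on their centre line; the grasp point (between the pads) lies 19 mm behind it; z points along the fingers, y is the line along which they close (so a half turn about z gives the same grasp; the last joint's range is limited). The gripper opens to 94 mm and grips with 3 to 60 N. Pads are 16 mm wide; open, the fingers measure 119 mm over their backs; the gripper's body (75 mm by 177 mm) begins 78 mm behind the grasp point.
Start: joints at [1.019, 0.276, 1.505, -0, 1.361, -0.121], TCP at [0.24, 0.522, 0.205] pointing down, gripper open.
Joint ranges: [-2.89, 2.89], [-0.75, 2.08], [0.22, 2.7], [-1.18, 4.32], [0.11, 2.71], [-2.7, 2.7]. Speed limits (rad/s): [2.57, 2.57, 3.14, 3.14, 3.14, 3.14].

### API

Orientations are given as a rotation vector (axis times angle).
In Python, from plant import robot gives the robot as it stands. The module is installed in compiled form; this text tells all that it offers.
- The arm moves only by the tool play_rows, never from a script. Its argument "steps" is a list of rows, each an object with "xyz": the shift along the tool's x, y, z scaled (see below), a list of three; "rot": the turn, a rotation vector about the tool's x, y, z scaled (see below), a list of three. In form: [{"xyz": [x, y, z], "rot": [rx, ry, rz]}, ...]. A call has 1 to 12 rows; each row shifts and turns the commanded pose from where the row before left it, along the tool's axes as they then stand; what a row does not reach is not made up. The controller multiplies each number of a shift by 40 mm and each number of a turn by 6 degrees. A row lasts 1/10 s, in which the tool goes at most 50 mm and 8.59 degrees, less where a joint would pass 70% of its speed; a pose out of reach is approached as far as the arm can. A call with a number of a shift or a turn outside -1 to 1 is refused whole. A call with a gripper value outside its range is refused whole. "gripper" is the finger opening in mm, from 0 to 94, set as the call begins (left out, the last holds). The fingers move at their own pace and stop on an object; "squeeze" is the grip in N (left out, the last holds). Time passes only in rows, so rows that do not move let the fingers close. It gives the time, the measured TCP pose, the force, the opening and the grip force at its end, in the units of the state.
- robot.get_state(): the state, without advancing time (a new reading comes with each control period).
- robot.read_camera(name): name is "scene" or "side" or "wrist"; returns the picture (480x640x3 uint8, red, green, blue); there is no depth.
- robot.calibration(name): a dict with "fx", "fy", "cx", "cy" (pixels), "rvec" (rotation vector, rad) and "tvec" (3), from world to camera coordinates, as OpenCV has them. Camera axes: x right, y down, z forward; pixel columns grow to the right and rows downward; lengths in m; the calibration is good to about 2 mm. A picture is of the moment at which its call begins: read the wrist's pose just before it. calibration takes no time and is no camera call; for the wrist camera it gives the pose at the moment of the call.
- robot.sign_off(): hands the job in; it is judged then, once.
Trained networks look in the newest picture that a camera, given by its name, has taken for a name from the list of things; names that differ only in an ending like _2 or _b are one class to them, and where a whole thing is asked for, a point or a joint stands for the part that bears it (a point fixed in the world has none). Each returns a list of dicts, best first, with "conf" (0 to 1); they miss things now and then, are a little off and sometimes report something else, mostly with a low value. They report only what shows in the picture. A call takes as long as a camera call. They do not tell look-alikes from the thing itself.
- robot.find_in(camera, thing): "extent" ([left, top, right, bottom] in pixels, round what is visible of it).
- robot.spot_point(camera, thing): "xy" ([column, row] in pixels: a listed point, or the origin of a listed thing).
The state is a dict: "time": time; "joint_positions": joint angles; "dq": joint speeds; "effort": joint torques, N m; "tcp_pos": TCP position; "tool_rot": TCP orientation; "wrist_force": force on the tool from outside, world axes, zero at the start; "moment": the same for the moment, N m; "opening": opening from 0.0 (shut) to 1.0 (fully open); "gripper_force": force on a finger pad.
Only numpy, scipy, OpenCV 4.12 (cv2) and the standard library are available. Lean on these libraries where they do the work, as an engineer would, in place of code of your own. Each camera call takes 0.05 s, during which the arm holds its last target. There are 200 camera calls.

## Working session

There is one attempt and no reset: what is moved stays moved. The work goes in short steps, Python scripts to look and compute and a tool call to move; the robot and the scene stay as the last step left them, time stands still between calls to the robot, and variables do not carry over. Pictures are saved under pics/ and viewed, at most 10 in all, crops included, and the job is handed in when it is done.

Besides the shell and the picture viewer there is one more tool, called after "Request:" as name(argument=value, ...) on one line, values as JSON. play_rows: Moves the arm, as the interface text tells. Shifts and turns lie within -1 to 1; 1 stands for 40 mm of shift or 6 degrees of turn. Its arguments: {"type":"object","properties":{"steps":{"type":"array"},"gripper":{"type":"number"},"squeeze":{"type":"number"}},"required":["steps"]}

```bash
mkdir -p pics
cat > h.py <<'E'
import numpy as np, cv2
from plant import robot
def cal(n):
    c=robot.calibration(n); K=np.array([[c['fx'],0,c['cx']],[0,c['fy'],c['cy']],[0,0,1.]])
    return K,cv2.Rodrigues(np.array(c['rvec'],float))[0],np.array(c['tvec'],float)
def ray(C,px):
    K,R,t=C; d=R.T@np.linalg.inv(K)@np.array([px[0],px[1],1.]); return -R.T@t,d/np.linalg.norm(d)
def onz(C,px,z):
    o,d=ray(C,px); return o+d*(z-o[2])/d[2]
def tri(obs):
    A=np.zeros((3,3));b=np.zeros(3);P=[]
    for C,px in obs:
        o,d=ray(C,px);M=np.eye(3)-np.outer(d,d);A+=M;b+=M@o;P.append((o,d))
    x=np.linalg.solve(A,b); return x,[np.linalg.norm(np.cross(x-o,d)) for o,d in P]
def proj(C,p):
    K,R,t=C; q=K@(R@np.asarray(p)+t); return q[:2]/q[2]
def save(n,im): cv2.imwrite('pics/'+n+'.png',im[:,:,::-1])
E
python3 - <<'E'
from h import *
np.set_printoptions(precision=4,suppress=True)
for cam in ['scene','side']:
    save(cam+'0',robot.read_camera(cam)); C=cal(cam); print(cam,-C[1].T@C[2])
    for th in ['disc_small','disc_middle','disc_large','nest','thumb_grip','fixture','contact','tray']:
        print(th,[(np.round(d['xy']).tolist(),round(d['conf'],2)) for d in robot.spot_point(cam,th)][:4],[(np.round(d['extent']).tolist(),round(d['conf'],2)) for d in robot.find_in(cam,th)][:4])
print(robot.get_state())
E
```

```text
scene [-0.122   0.3482  0.6857]
disc_small [([299.0, 287.0], 0.92), ([401.0, 246.0], 0.39)] [([284.0, 278.0, 305.0, 299.0], 0.78), ([212.0, 299.0, 240.0, 322.0], 0.46)]
disc_middle [([224.0, 310.0], 0.93), ([231.0, 254.0], 0.86), ([187.0, 367.0], 0.84), ([172.0, 326.0], 0.6)] [([157.0, 313.0, 187.0, 338.0], 0.78), ([218.0, 241.0, 244.0, 262.0], 0.78), ([210.0, 295.0, 241.0, 320.0], 0.77), ([167.0, 350.0, 203.0, 376.0], 0.62)]
disc_large [([260.0, 293.0], 0.89)] [([248.0, 278.0, 280.0, 300.0], 0.7)]
nest [([382.0, 235.0], 0.56)] [([360.0, 224.0, 428.0, 285.0], 0.87)]
thumb_grip [([400.0, 247.0], 0.97)] [([386.0, 241.0, 413.0, 270.0], 0.61)]
fixture [([390.0, 256.0], 0.56)] [([356.0, 225.0, 430.0, 283.0], 0.6), ([386.0, 241.0, 412.0, 269.0], 0.17)]
contact [] [([387.0, 242.0, 412.0, 270.0], 0.31)]
tray [([259.0, 295.0], 0.74), ([383.0, 238.0], 0.3), ([262.0, 290.0], 0.15)] [([196.0, 258.0, 326.0, 332.0], 0.84)]
side [ 0.5724 -1.0841  0.969 ]
disc_small [([300.0, 228.0], 0.58)] [([288.0, 220.0, 309.0, 233.0], 0.69)]
disc_middle [([314.0, 173.0], 0.8), ([308.0, 192.0], 0.72), ([278.0, 17
[... 347 characters left out ...]
([273.0, 273.0], 0.83)] [([264.0, 265.0, 292.0, 293.0], 0.83)]
fixture [([285.0, 295.0], 0.97)] [([246.0, 270.0, 332.0, 312.0], 0.94)]
contact [] []
tray [([306.0, 213.0], 0.96)] [([279.0, 177.0, 332.0, 244.0], 0.66)]
{'time': 1.7, 'joint_positions': array([ 1.0189,  0.2759,  1.5049,  0.    ,  1.3607, -0.121 ]), 'dq': array([ 0.    ,  0.0001, -0.0013, -0.0006, -0.0008,  0.0013]), 'effort': array([ -0.0017, -40.4444, -23.7495,   0.0698,   0.0248,   0.    ]), 'tcp_pos': array([0.2402, 0.5225, 0.2055]), 'tool_rot': array([0.6716, 3.069 , 0.0001]), 'wrist_force': array([-1.1949, -0.3525, -0.4312]), 'moment': array([ 0.0018, -0.0265,  0.0075]), 'gripper_force': 0.0, 'opening': 1.0003157185357683}
```

View pics/scene0.png

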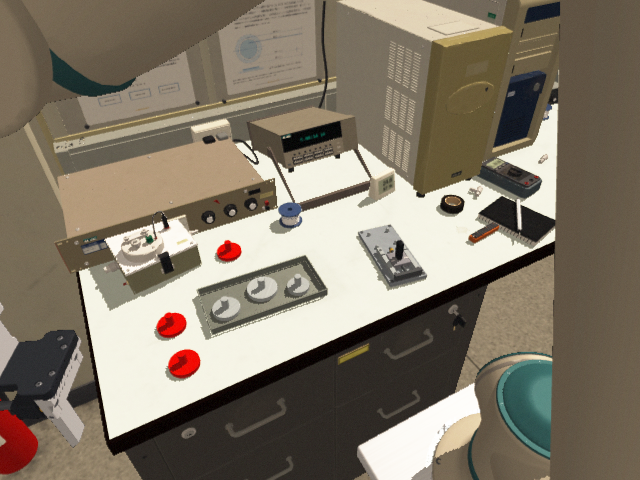

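View pics/side0.png

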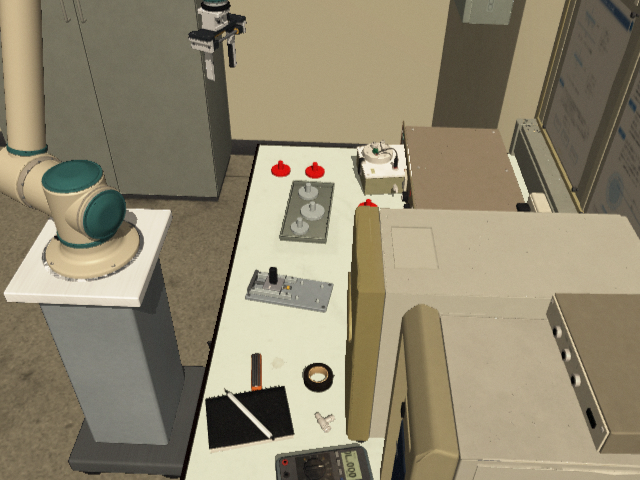

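The scene picture shows the tray with three grey discs near (226,308), (261,289) and (298,286), and the fixture near (392,254) with its black grip at (400,248). The red discs and the bystanders sit apart. In the side picture the discs are near (308,190), (312,211) and (299,227), and the fixture is at (288,290).

Run:
```python
from h import *
np.set_printoptions(precision=4,suppress=True)
S,D=cal('scene'),cal('side')
for n,a,b in [('A(left)',(224,310),(308,192)),('small',(299,287),(300,228)),('fixture',(390,256),(285,295)),('nest',(382,235),(307,287)),('grip',(400,247),(273,273)),('tray',(259,295),(306,213))]:
    x,e=tri([(S,a),(D,b)]); print(n,x,e, onz(S,a,.01),onz(D,b,.01))
print('large',onz(S,(260,293),.002))
# bbox-plate widths: pixel per m
for n,px,w in [('A',(224,310),31),('L',(260,293),32),('s',(299,287),21)]:
    p=onz(S,px,.01); d=np.linalg.norm(S[1]@p+S[2]); print(n,w*d/S[0][0,0])
W=cal('wrist'); s=robot.get_state(); R=cv2.Rodrigues(s['tool_rot'])[0]
c=-W[1].T@W[2]; print('wrist cam in tool',R.T@(c-s['tcp_pos']), 'axis in tool',R.T@W[1].T, W[0]); print(R)
```

```text
A(left) [0.4969 0.2476 0.0033] [np.float64(0.0005645224277345906), np.float64(0.000564522427734548)] [0.4916 0.2488 0.01  ] [0.4971 0.2377 0.01  ]
small [0.4845 0.0936 0.0028] [np.float64(0.001109042826420513), np.float64(0.0011090428264204505)] [0.4768 0.096  0.01  ] [0.4859 0.086  0.01  ]
fixture [ 0.4713 -0.1271 -0.0043] [np.float64(0.005472430732404312), np.float64(0.005472430732404195)] [ 0.465  -0.1161  0.01  ] [ 0.4687 -0.1457  0.01  ]
nest [ 0.5172 -0.1307  0.0236] [np.float64(0.0017456706625217351), np.float64(0.0017456706625215512)] [ 0.5324 -0.1403  0.01  ] [ 0.515  -0.1185  0.01  ]
grip [ 0.4417 -0.1213  0.0515] [np.float64(0.00012971255707769092), np.float64(0.0001297125570777587)] [ 0.4788 -0.152   0.01  ] [ 0.4357 -0.0779  0.01  ]
tray [ 0.5     0.1699 -0.0027] [np.float64(0.0058350368634532265), np.float64(0.00583503686345321)] [0.4954 0.175  0.01  ] [0.4971 0.1469 0.01  ]
large [0.5068 0.1691 0.002 ]
A 0.061538971848436055
L 0.06468993694280491
s 0.04256481005115685
wrist cam in tool [ 0.0688  0.0008 -0.1795] axis in tool [[ 0.0002 -0.9708 -0.2397]
 [ 1.     -0.      0.001 ]
 [-0.0009 -0.2397  0.9708]] [[366.3815   0.     322.0671]
 [  0.     366.3815 241.5141]
 [  0.       0.       1.    ]]
[[-0.9086  0.4176  0.    ]
 [ 0.4176  0.9086  0.    ]
 [-0.      0.     -1.    ]]
```

Request:
play_rows(steps=[{"xyz":[-0.74,-0.32,0.11],"rot":[0,0,1]},{"xyz":[-0.77,-0.24,0.11],"rot":[0,0,1]},{"xyz":[-0.79,-0.16,0.11],"rot":[0,0,1]},{"xyz":[-0.8,-0.07,0.11],"rot":[0,0,1]},{"xyz":[-0.8,0.01,0.11],"rot":[0,0,1]},{"xyz":[-0.8,0.09,0.11],"rot":[0,0,1]},{"xyz":[-0.78,0.18,0.11],"rot":[0,0,1]},{"xyz":[-0.76,0.26,0.11],"rot":[0,0,1]},{"xyz":[-0.73,0.34,0.11],"rot":[0,0,1]},{"xyz":[-0.69,0.41,0.11],"rot":[0,0,1]},{"xyz":[-0.64,0.48,0.11],"rot":[0,0,1]},{"xyz":[-0.59,0.55,0.11],"rot":[0,0,1]}], gripper=40, squeeze=25)

```text
time: 2.9
tcp_pos: [0.4996, 0.2352, 0.1527]
tool_rot: [-2.352, -2.083, -0.001]
wrist_force: [-0.1, -0.5, 0.3]
opening: 0.426
gripper_force: 0.0
```

Request:
play_rows(steps=[{"xyz":[0,0,0],"rot":[0,0,0]},{"xyz":[0,0,0],"rot":[0,0,0]}])

```text
time: 3.1
tcp_pos: [0.4989, 0.2359, 0.1525]
tool_rot: [-2.347, -2.087, 0.0]
wrist_force: [-0.5, 0.3, -0.3]
opening: 0.427
gripper_force: 0.0
```

```bash
cat > w.py <<'E'
from h import *
import sys
np.set_printoptions(precision=4,suppress=True)
n=sys.argv[1]; s=robot.get_state(); C=cal('wrist'); save(n,robot.read_camera('wrist'))
np.savez(n+'.npz',K=C[0],R=C[1],t=C[2])
print(s['time'],s['tcp_pos'],cv2.Rodrigues(s['tool_rot'])[0][:,1],s['wrist_force'],s['opening'])
for th in sys.argv[2:]:
    print(th,[(np.round(d['xy'],1).tolist(),round(d['conf'],2),onz(C,d['xy'],.002)[:2].round(4).tolist()) for d in robot.spot_point('wrist',th)][:4],[(np.round(d['extent']).tolist(),round(d['conf'],2)) for d in robot.find_in('wrist',th)][:4])
E
python3 w.py w1 disc_small disc_middle disc_large
```

```text
3.1 [0.4989 0.2359 0.1525] [ 0.9931 -0.1171 -0.0008] [-0.4773  0.3417 -0.3069] 0.4265170395457067
disc_small [([323.8, 363.9], 0.68, [0.485, 0.098])] [([313.0, 346.0, 342.0, 353.0], 0.69)]
disc_middle [([492.3, 262.8], 0.66, [0.6547, 0.1855]), ([319.7, 222.3], 0.65, [0.4982, 0.2429]), ([210.1, 111.0], 0.65, [0.4167, 0.3497]), ([324.8, 97.7], 0.58, [0.5151, 0.3488])] [([174.0, 75.0, 241.0, 144.0], 0.93), ([290.0, 195.0, 350.0, 254.0], 0.89), ([467.0, 234.0, 529.0, 290.0], 0.78), ([292.0, 62.0, 354.0, 134.0], 0.73)]
disc_large [([345.2, 301.2], 0.74, [0.5134, 0.1631])] [([314.0, 269.0, 365.0, 335.0], 0.74), ([311.0, 346.0, 343.0, 351.0], 0.56)]
```

View pics/w1.png

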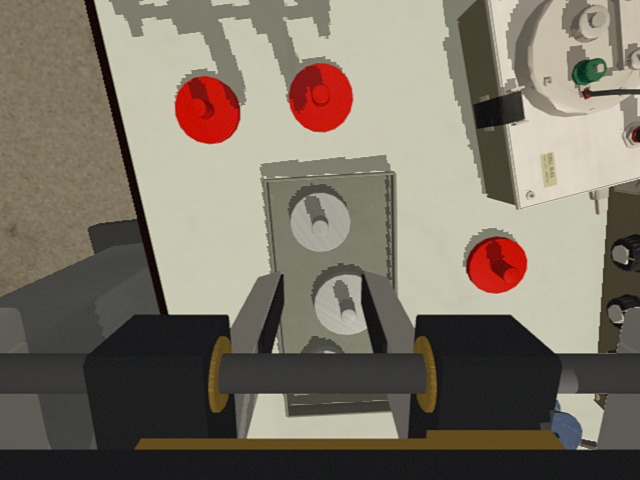

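The wrist picture shows a disc clear of the fingers at about (320,222) and roughly 59 px wide. The next disc, near (343,302), is partly hidden by the fingers. The third, near (323,350), is mostly hidden. The three red look-alikes are outside the tray.

```bash
cat > circ.py <<'E'
from h import *
def rectify(n,z,c,half=0.08,s=4000):
    """top-down metric picture of plane z, s px/m, centre c; row grows with -y, col with x"""
    f=np.load(n+'.npz');C=(f['K'],f['R'],f['t']); N=int(2*half*s)
    w=[(c[0]-half,c[1]+half),(c[0]+half,c[1]+half),(c[0]+half,c[1]-half),(c[0]-half,c[1]-half)]
    src=np.float32([proj(C,(x,y,z)) for x,y in w]); dst=np.float32([(0,0),(N,0),(N,N),(0,N)])
    return cv2.warpPerspective(cv2.imread('pics/'+n+'.png'),cv2.getPerspectiveTransform(src,dst),(N,N),flags=cv2.INTER_CUBIC)
E
python3 - <<'E'
from circ import *
# plate top plane z=.012
out=[]
for c in [(.497,.246),(.5,.17)]:
    im=rectify('w1',.012,c,.05,6000); out.append(im)
    g=cv2.medianBlur(cv2.cvtColor(im,cv2.COLOR_BGR2GRAY),9)
    for p in (30,):
        r=cv2.HoughCircles(g,cv2.HOUGH_GRADIENT_ALT,1.5,20,param1=120,param2=.6,minRadius=120,maxRadius=210)
        if r is not None:
            for x,y,q in r.reshape(-1,3)[:4]: print(c,'centre',c[0]-.05+x/6000,c[1]+.05-y/6000,'dia',2*q/6000)
cv2.imwrite('pics/rect1.png',cv2.resize(np.hstack(out),(800,400)))
E
```

```text
(0.497, 0.246) centre 0.49975 0.24275 dia 0.050537914
```

View pics/rect1.png

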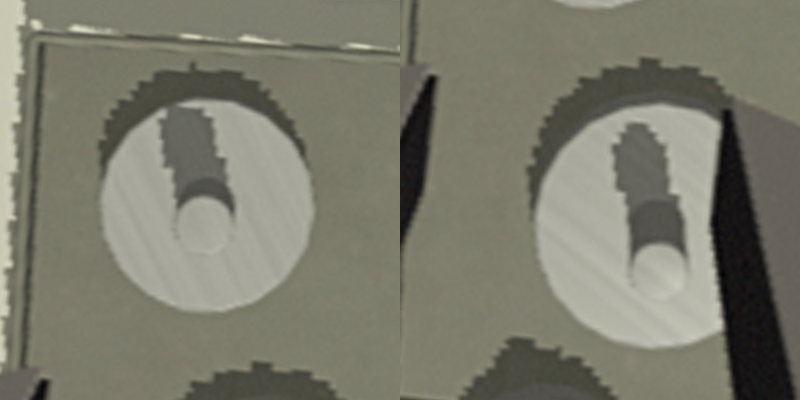

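Rectified to the plate plane, the first disc is about 53 mm across with its centre at (0.499, 0.2447), so it is the 54 mm one. The second is about 61 mm. The stem-top parallax agrees with a 24 mm height difference.

Request:
play_rows(steps=[{"xyz":[0.22,-0.03,0.6],"rot":[0,0,0]},{"xyz":[0,0,0.8],"rot":[0,0,0]},{"xyz":[0,0,0.7],"rot":[0,0,0]},{"xyz":[0,0,0.5],"rot":[0,0,0]},{"xyz":[0,0,0.4],"rot":[0,0,0]},{"xyz":[0,0,0.25],"rot":[0,0,0]},{"xyz":[0,0,0.15],"rot":[0,0,0]},{"xyz":[0,0,0],"rot":[0,0,0]},{"xyz":[0,0,0],"rot":[0,0,0]}])

```text
time: 4.35
tcp_pos: [0.4992, 0.2454, 0.0173]
tool_rot: [2.347, 2.088, 0.002]
wrist_force: [-0.2, 0.7, 0.2]
opening: 0.425
gripper_force: 0.0
```

Request:
play_rows(steps=[{"xyz":[0,0,0],"rot":[0,0,0]},{"xyz":[0,0,0],"rot":[0,0,0]},{"xyz":[0,0,0],"rot":[0,0,0]},{"xyz":[0,0,0],"rot":[0,0,0]},{"xyz":[0,0,0],"rot":[0,0,0]},{"xyz":[0,0,0],"rot":[0,0,0]}], gripper=5, squeeze=25)

```text
time: 4.95
tcp_pos: [0.4987, 0.2452, 0.017]
tool_rot: [2.347, 2.088, 0.001]
wrist_force: [0.0, 0.9, 3.6]
opening: 0.13
gripper_force: 25.0
```

Request:
play_rows(steps=[{"xyz":[0,0,-0.3],"rot":[0,0,0]},{"xyz":[0,0,-0.6],"rot":[0,0,0]},{"xyz":[0,0,-0.7],"rot":[0,0,0]},{"xyz":[0,0,-0.6],"rot":[0,0,0]}])

```text
time: 5.35
tcp_pos: [0.4988, 0.2452, 0.1064]
tool_rot: [2.347, 2.088, 0.001]
wrist_force: [-0.2, -0.2, -1.9]
opening: 0.133
gripper_force: 25.0
```

Request:
play_rows(steps=[{"xyz":[-0.5,0.07,-0.14],"rot":[0,0,0]},{"xyz":[-0.95,0.07,-0.14],"rot":[0,0,0]},{"xyz":[-0.97,0.07,-0.14],"rot":[0,0,0]},{"xyz":[-0.97,0.07,-0.14],"rot":[0,0,0]},{"xyz":[-0.97,0.07,-0.14],"rot":[0,0,0]},{"xyz":[-0.97,0.07,-0.14],"rot":[0,0,0]},{"xyz":[-0.97,0.07,-0.14],"rot":[0,0,0]},{"xyz":[-0.97,0.07,-0.14],"rot":[0,0,0]},{"xyz":[-0.97,0.07,-0.14],"rot":[0,0,0]},{"xyz":[-0.97,0.07,-0.14],"rot":[0,0,0]},{"xyz":[-0.97,0.07,-0.14],"rot":[0,0,0]},{"xyz":[-0.7,0.07,-0.1],"rot":[0,0,0]}])

```text
time: 6.55
tcp_pos: [0.4811, -0.1935, 0.1713]
tool_rot: [2.347, 2.086, -0.0]
wrist_force: [0.1, -0.3, -0.1]
opening: 0.135
gripper_force: 25.0
```

Request:
play_rows(steps=[{"xyz":[0,0,0],"rot":[0,0,0]},{"xyz":[0,0,0],"rot":[0,0,0]},{"xyz":[0,0,0],"rot":[0,0,0]}])

```text
time: 6.85
tcp_pos: [0.481, -0.1898, 0.1702]
tool_rot: [-2.346, -2.088, -0.001]
wrist_force: [-0.8, 0.0, -0.5]
opening: 0.128
gripper_force: 25.0
```

```bash
python3 w.py w2 nest thumb_grip fixture contact disc_middle; python3 -c "
from circ import *
cv2.imwrite('pics/rect2.png',rectify('w2',.010,(.475,-.125),.12,2500))"
```

```text
6.85 [ 0.481  -0.1898  0.1702] [ 0.9933 -0.1158 -0.0007] [-0.7601  0.0402 -0.4687] 0.12752130082496252
nest [([361.3, 156.1], 0.89, [0.5253, -0.1287])] [([210.0, 106.0, 413.0, 206.0], 0.74)]
thumb_grip [([263.3, 154.3], 0.94, [0.4355, -0.1166])] [([245.0, 131.0, 309.0, 181.0], 0.88), ([273.0, 239.0, 372.0, 333.0], 0.16)]
fixture [([304.3, 157.5], 0.88, [0.4728, -0.1239])] [([211.0, 103.0, 417.0, 211.0], 0.9)]
contact [([292.6, 156.9], 0.5, [0.4621, -0.1221])] [([271.0, 235.0, 372.0, 333.0], 0.6), ([305.0, 151.0, 312.0, 167.0], 0.41)]
disc_middle [([320.2, 285.2], 0.73, [0.4728, -0.25])] [([272.0, 238.0, 371.0, 334.0], 0.77)]
```

View pics/w2.png

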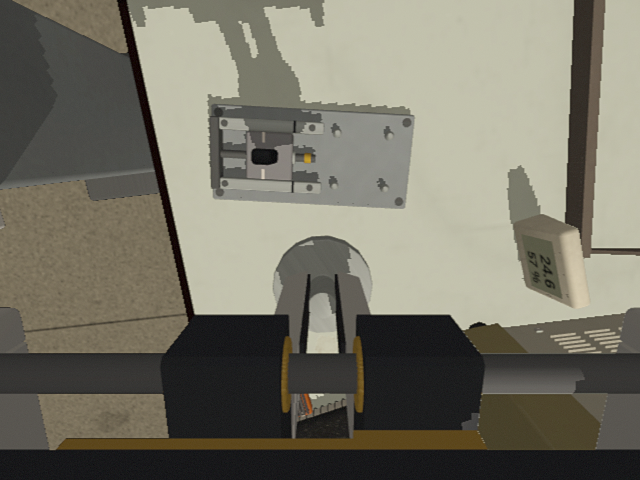

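View pics/rect2.png

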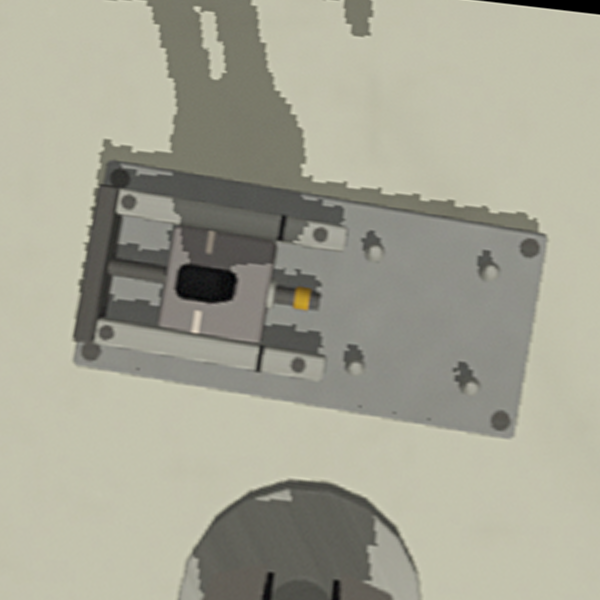

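w2 shows the whole fixture with its corners inside x 211–413, y 104–208, and the pins at about (337,131), (389,133), (384,184) and (334,182). The held disc hangs level at (321,285). In the rectified picture the plate is 179 mm long and turned about -9.3°. The pin mean gives the nest at about (0.523, -0.132). Next I check where the disc sits in the hand, as seen by the same camera.

Run:
```python
from h import *
from scipy.optimize import least_squares
np.set_printoptions(precision=4,suppress=True)
f=np.load('w2.npz');C=(f['K'],f['R'],f['t']); g=cv2.imread('pics/w2.png',0).astype(float)
s=robot.get_state(); T=s['tcp_pos'];R=cv2.Rodrigues(s['tool_rot'])[0]
a=np.linspace(0,2*np.pi,721)
def sil(p):
    pts=[]
    for z in (T[2]-.015,T[2]-.005):
        pts+=[proj(C,(T[0]+p[0]+.027*np.cos(t),T[1]+p[1]+.027*np.sin(t),z)) for t in a]
    return cv2.convexHull(np.float32(pts))
c=np.array([321.5,284.])
obs=[]
for th in np.radians(np.r_[200:341:5]):   # upper edge, image y down
    r=np.arange(35,62,.25); p=c+np.outer(r,[np.cos(th),np.sin(th)])
    v=cv2.remap(g.astype(np.float32),p[:,0].astype(np.float32)[None],p[:,1].astype(np.float32)[None],cv2.INTER_LINEAR)[0]
    d=v[8:]-v[:-8]; k=np.argmax(d); 
    if d[k]>25: obs.append(p[k+4])
obs=np.float32(obs); print(len(obs))
def res(p):
    h=sil(p); return [cv2.pointPolygonTest(h,tuple(map(float,q)),True) for q in obs]
r=least_squares(res,[0,0],diff_step=1e-3,x_scale=.01,loss='soft_l1') if 0 else least_squares(lambda u:res(u/1000),[.1,.1],diff_step=.5,loss='soft_l1')
print('disc-TCP mm world',r.x,'tool x,y',R[:2,0]@r.x,R[:2,1]@r.x,'rms',np.std(res(r.x/1000)),np.abs(res(r.x/1000)).max())
# scene/side check of nest prediction
for cam in ('scene','side'):
    K=cal(cam); print(cam,proj(K,(.5232,-.1322,.010)),proj(K,(.5234,-.1323,.01)))
```

```text
29
disc-TCP mm world [ 0.3301 -0.4571] tool x,y -0.4156825968465769 0.38093760998391624 rms 0.3060229544033222 0.8372778417402377
scene [381.2826 238.4101] [381.2706 238.346 ]
side [310.3549 291.5387] [310.4436 291.5745]
```

Request:
play_rows(steps=[{"xyz":[0.4,0.22,0],"rot":[0,0,0]},{"xyz":[0.5,0.25,0],"rot":[0,0,0]},{"xyz":[0.4,0.25,0.3],"rot":[0,0,0]},{"xyz":[0.26,0.15,0.5],"rot":[0,0,0]},{"xyz":[0,0,0.7],"rot":[0,0,0.22]},{"xyz":[0,0,0.7],"rot":[0,0,0.22]},{"xyz":[0,0,0.5],"rot":[0,0,0]},{"xyz":[0,0,0.3],"rot":[0,0,0]},{"xyz":[0,0,0.13],"rot":[0,0,0]},{"xyz":[0,0,0],"rot":[0,0,0]},{"xyz":[0,0,0],"rot":[0,0,0]},{"xyz":[0,0,0],"rot":[0,0,0]}])

```text
time: 8.6
tcp_pos: [0.5241, -0.1335, 0.0461]
tool_rot: [2.393, 2.032, 0.002]
wrist_force: [0.6, 0.6, -0.2]
opening: 0.132
gripper_force: 25.0
```

```bash
python3 w.py w3; python3 -c "
from h import *
im=cv2.imread('pics/w3.png'); cv2.imwrite('pics/w3c.png',cv2.resize(im[130:330,200:460],(780,600),interpolation=cv2.INTER_CUBIC))"
```

```text
8.6 [ 0.5241 -0.1335  0.0461] [ 0.9868 -0.1621  0.0022] [ 0.6278  0.5954 -0.1695] 0.13165229916140653
```

View pics/w3c.png

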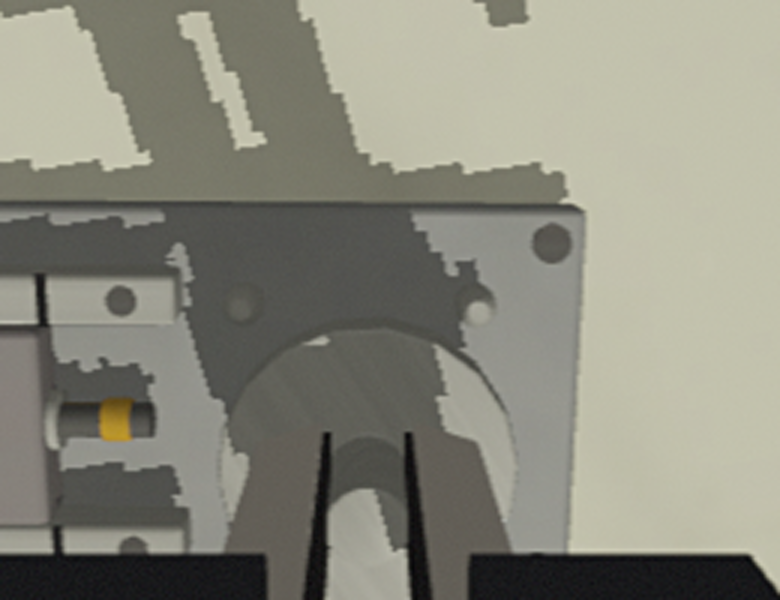

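The crop shows the disc centred at about (368,465), below the two +y pins whose tops are at (243,304) and (480,311). The plate's far corner is at about (582,210). I convert these to positions.

Run:
```python
from h import *
np.set_printoptions(precision=4,suppress=True)
f=np.load('w3.npz');C=(f['K'],f['R'],f['t'])
q=lambda x,y:(200+x/3-.33,130+y/3-.33)
p1=onz(C,q(243,304),.018)[:2];p2=onz(C,q(480,311),.018)[:2];c=onz(C,q(581,210),.01)[:2];e=onz(C,q(567,553),.01)[:2]
print(p1,p2,'sep',np.linalg.norm(p2-p1)*1000,'ang',np.degrees(np.arctan2(*(p2-p1)[::-1])))
b=np.arctan2(*(c-e)[::-1])-np.pi/2; print('edge ang',np.degrees(b))
for th in (-9.3,-8.5):
    t=np.radians(th);u=np.array([np.cos(t),np.sin(t)]);v=np.array([-u[1],u[0]])
    print(th,'nest from pins',(p1+p2)/2-.023*v,'from corner',c-.045*u-.042*v)
print('TCP',robot.get_state()['tcp_pos'])
# where do disc & w2 pin marks give
f=np.load('w2.npz');C2=(f['K'],f['R'],f['t'])
for a,b in (((337,131),0),((389,133),0),((384,184),0),((334,182),0)): print(onz(C2,a,.018)[:2])
# two-view triangulation of pins 1,2
r=lambda x,y:proj(C2,(.355+x/2500,-.005-y/2500,.01))
print(tri([(C,q(243,304)),(C2,r(375,252))]),tri([(C,q(480,311)),(C2,r(491,271))]))
ps=[onz(C2,r(*k),.018)[:2] for k in ((375,252),(491,271),(469,388),(356,368))]; print(ps,np.mean(ps,0))
```

```text
[ 0.5053 -0.1049] [ 0.5503 -0.1137] sep 45.82346403193447 ang -11.07421111465041
edge ang -8.981769370892101
-9.3 nest from pins [ 0.5241 -0.132 ] from corner [ 0.5221 -0.1329]
-8.5 nest from pins [ 0.5244 -0.1321] from corner [ 0.5225 -0.1336]
TCP [ 0.524  -0.1334  0.0461]
[ 0.5046 -0.1048]
[ 0.5493 -0.1117]
[ 0.5417 -0.155 ]
[ 0.4973 -0.148 ]
(array([ 0.5048, -0.1059,  0.0134]), [np.float64(0.00011593390901331841), np.float64(0.00011593390901346749)]) (array([ 0.5501, -0.1136,  0.0179]), [np.float64(0.00019094945907353512), np.float64(0.00019094945907343646)])
[array([ 0.5046, -0.1061]), array([ 0.55  , -0.1136]), array([ 0.5414, -0.1593]), array([ 0.4972, -0.1515])] [ 0.5233 -0.1326]
```

Request:
play_rows(steps=[{"xyz":[0.03,-0.03,0.1],"rot":[0,0,0]},{"xyz":[0,0,0.15],"rot":[0,0,0]},{"xyz":[0,0,0.05],"rot":[0,0,0]},{"xyz":[0,0,0.05],"rot":[0,0,0]},{"xyz":[0,0,0],"rot":[0,0,0]},{"xyz":[0,0,0],"rot":[0,0,0]}])

```text
time: 9.25
tcp_pos: [0.5222, -0.1317, 0.031]
tool_rot: [-2.395, -2.033, -0.0]
wrist_force: [-0.2, 0.4, -1.9]
opening: 0.131
gripper_force: 25.0
```

Request:
play_rows(steps=[{"xyz":[0,0,0.05],"rot":[0,0,0]},{"xyz":[0,0,0.05],"rot":[0,0,0]},{"xyz":[0,0,0.04],"rot":[0,0,0]},{"xyz":[0,0,0],"rot":[0,0,0]},{"xyz":[0,0,0],"rot":[0,0,0]}])

```text
time: 9.75
tcp_pos: [0.5222, -0.1317, 0.0254]
tool_rot: [-2.395, -2.034, -0.0]
wrist_force: [-0.9, -0.2, -0.7]
opening: 0.132
gripper_force: 25.0
```

Request:
play_rows(steps=[{"xyz":[0,0,0],"rot":[0,0,0]},{"xyz":[0,0,0],"rot":[0,0,0]},{"xyz":[0,0,0],"rot":[0,0,0]},{"xyz":[0,0,0],"rot":[0,0,0]}], gripper=40)

```text
time: 10.15
tcp_pos: [0.5223, -0.1317, 0.0255]
tool_rot: [2.395, 2.033, 0.0]
wrist_force: [-0.8, -0.2, -0.0]
opening: 0.416
gripper_force: 0.0
```

Request:
play_rows(steps=[{"xyz":[0,0,-0.2],"rot":[0,0,0]},{"xyz":[0,0,-0.5],"rot":[0,0,0]},{"xyz":[0,0,-0.7],"rot":[0,0,0]},{"xyz":[0,0,-0.7],"rot":[0,0,0]},{"xyz":[-0.2,-0.5,-0.3],"rot":[0,0,0]},{"xyz":[-0.3,-0.7,0],"rot":[0,0,0]},{"xyz":[-0.3,-0.5,0],"rot":[0,0,0]},{"xyz":[-0.2,-0.3,0],"rot":[0,0,0]},{"xyz":[0,0,0],"rot":[0,0,0]},{"xyz":[0,0,0],"rot":[0,0,0]},{"xyz":[0,0,0],"rot":[0,0,0]}])

```text
time: 11.25
tcp_pos: [0.438, -0.1583, 0.1216]
tool_rot: [2.394, 2.033, 0.001]
wrist_force: [0.3, -1.0, -0.5]
opening: 0.423
gripper_force: 0.0
```

```bash
python3 w.py w4 disc_middle thumb_grip nest; python3 -c "
from h import *
im=cv2.imread('pics/w4.png'); cv2.imwrite('pics/w4c.png',cv2.resize(im[120:360,200:520],(800,600),interpolation=cv2.INTER_CUBIC))"
```

```text
11.25 [ 0.438  -0.1583  0.1216] [ 0.9868 -0.1619  0.0011] [ 0.3458 -1.0356 -0.5486] 0.4232684358167491
disc_middle [([422.4, 194.1], 0.68, [0.5254, -0.136])] [([386.0, 158.0, 460.0, 226.0], 0.9)]
thumb_grip [([317.9, 198.1], 0.8, [0.4408, -0.1255])] [([292.0, 164.0, 367.0, 221.0], 0.77)]
nest [] [([252.0, 138.0, 483.0, 242.0], 0.76)]
```

View pics/w4c.png

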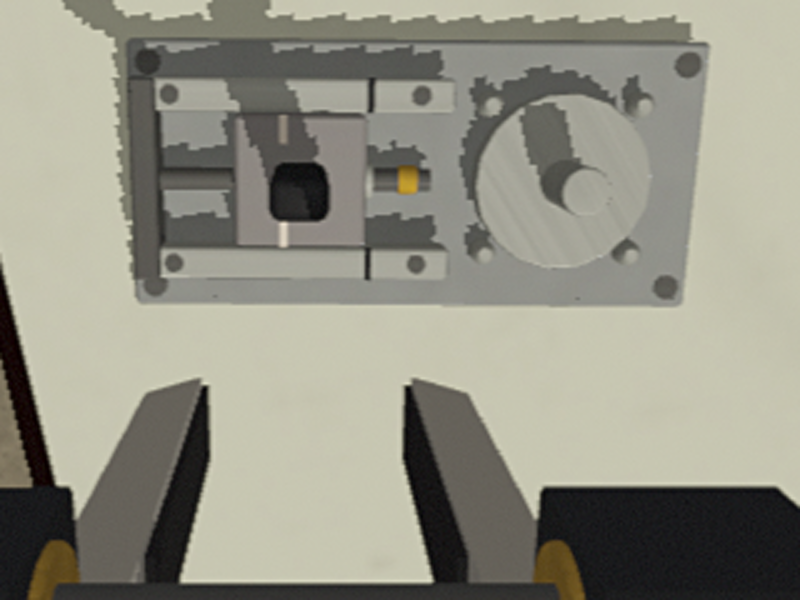

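w4c shows the disc lying flat inside the four pins (pins at (492,105), (640,105), (484,255), (628,254)). The carriage is at rest. The black grip's top is at about (300,192).

Run:
```python
from h import *
np.set_printoptions(precision=4,suppress=True)
L=lambda n:(lambda f:(f['K'],f['R'],f['t']))(np.load(n+'.npz'))
C4,C2=L('w4'),L('w2')
q=(200+300/2.5-.4,120+193/2.5-.4)
print('top w4',onz(C4,q,.067),'nn .05',onz(C4,(317.9,198.1),.05),'w2 nn',onz(C2,(263.3,154.3),.05),tri([(C4,(317.9,198.1)),(C2,(263.3,154.3))]))
d=np.mean([onz(C4,(200+x/2.5-.4,120+y/2.5-.4),.018)[:2] for x,y in ((492,105),(640,105),(484,255),(628,254))],0);print('nest pins',d)
print('disc',onz(C4,(200+564/2.5-.4,120+181/2.5-.4),.020))
m=lambda x,y,z:onz(C4,(200+x/2.5-.4,120+y/2.5-.4),z)[:2]
print('lines gap mm',[np.linalg.norm(m(283,130,.024)-m(371,95,.022))*1000], m(283,230,.024),m(283,130,.024),m(371,95,.022),m(367,263,.022))
s=robot.get_state();T=s['tcp_pos'];R=cv2.Rodrigues(s['tool_rot'])[0]
for z in (.067,.05):
    g=onz(C4,q,.067); print('delta tool',R.T@(np.array([g[0],g[1],.045])-T)/.04)
```

```text
top w4 [ 0.444 -0.117  0.067] nn .05 [ 0.4423 -0.1197  0.05  ] w2 nn [ 0.4431 -0.1172  0.05  ] (array([ 0.4433, -0.118 ,  0.057 ]), [np.float64(0.0011371871633756813), np.float64(0.0011371871633757288)])
nest pins [ 0.5227 -0.1322]
disc [ 0.5231 -0.132   0.02  ]
lines gap mm [np.float64(28.037976190592392)] [ 0.436  -0.1324] [ 0.441  -0.1028] [ 0.4684 -0.097 ] [ 0.4598 -0.1471]
delta tool [1.0426 0.0069 1.908 ]
delta tool [1.0426 0.0069 1.908 ]
```

Request:
play_rows(steps=[{"xyz":[0.4,0,0],"rot":[0,0,0]},{"xyz":[0.4,0,0.2],"rot":[0,0,0]},{"xyz":[0.2,0,0.5],"rot":[0,0,0]},{"xyz":[0,0,0.6],"rot":[0,0,0]},{"xyz":[0,0,0.5],"rot":[0,0,0]},{"xyz":[0,0,0.3],"rot":[0,0,0]},{"xyz":[0,0,0.08],"rot":[0,0,0]},{"xyz":[0,0,0],"rot":[0,0,0]},{"xyz":[0,0,0],"rot":[0,0,0]}])

```text
time: 12.5
tcp_pos: [0.4439, -0.119, 0.0348]
tool_rot: [2.394, 2.033, 0.001]
wrist_force: [0.2, -0.3, 0.6]
opening: 0.426
gripper_force: 0.0
```

Request:
play_rows(steps=[{"xyz":[0,0,0],"rot":[0,0,0]},{"xyz":[0,0,0],"rot":[0,0,0]},{"xyz":[0,0,0],"rot":[0,0,0]},{"xyz":[0,0,0],"rot":[0,0,0]},{"xyz":[0,0,0],"rot":[0,0,0]},{"xyz":[0,0,0],"rot":[0,0,0]}], gripper=5, squeeze=40)

```text
time: 13.1
tcp_pos: [0.4429, -0.1187, 0.0346]
tool_rot: [-2.394, -2.033, 0.001]
wrist_force: [-2.1, -0.2, 5.6]
opening: 0.167
gripper_force: 40.0
```

Request:
play_rows(steps=[{"xyz":[0,0.1,0],"rot":[0,0,0]},{"xyz":[0,0.12,0],"rot":[0,0,0]},{"xyz":[0,0.12,0],"rot":[0,0,0]},{"xyz":[0,0.12,0],"rot":[0,0,0]},{"xyz":[0,0.1,0],"rot":[0,0,0]},{"xyz":[0,0.06,0],"rot":[0,0,0]},{"xyz":[0,0,0],"rot":[0,0,0]},{"xyz":[0,0,0],"rot":[0,0,0]},{"xyz":[0,0,0],"rot":[0,0,0]}])

```text
time: 14.0
tcp_pos: [0.4651, -0.1225, 0.0345]
tool_rot: [-2.391, -2.032, 0.005]
wrist_force: [-6.8, -0.0, 9.3]
opening: 0.167
gripper_force: 40.0
```

Request:
play_rows(steps=[{"xyz":[0,0.05,0],"rot":[0,0,0]},{"xyz":[0,0.05,0],"rot":[0,0,0]},{"xyz":[0,0,0],"rot":[0,0,0]},{"xyz":[0,0,0],"rot":[0,0,0]},{"xyz":[0,0,0],"rot":[0,0,0]},{"xyz":[0,0,0],"rot":[0,0,0]}])

```text
time: 14.6
tcp_pos: [0.4681, -0.123, 0.0345]
tool_rot: [-2.39, -2.032, 0.007]
wrist_force: [-8.1, -0.1, 10.8]
opening: 0.165
gripper_force: 40.0
```

```bash
python3 w.py w5 disc_middle; python3 -c "
from h import *
im=cv2.imread('pics/w5.png'); cv2.imwrite('pics/w5c.png',cv2.resize(im[120:360,220:540],(800,600),interpolation=cv2.INTER_CUBIC))"
```

```text
14.6 [ 0.4681 -0.123   0.0345] [ 0.9869 -0.1611 -0.0066] [-8.1354 -0.1026 10.8426] 0.16475671770759728
disc_middle [([422.5, 277.4], 0.73, [0.5284, -0.1375])] [([376.0, 234.0, 476.0, 317.0], 0.58)]
```

View pics/w5c.png

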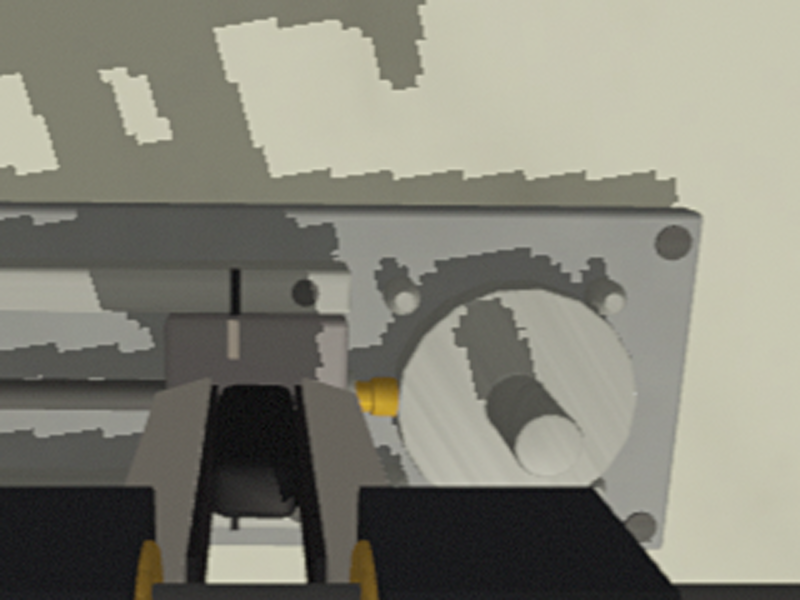

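The white line (233,340) and the black line (235,290) meet within about 0.4 mm. The brass contact touches the disc's rim at (399,397), and the disc is still flat among the pins. TCP travel of 25.6 mm agrees, so I check that it is steady and hand in.

Run:
```python
from plant import robot
s=robot.get_state(); print(s['time'],s['tcp_pos'],s['gripper_force'],abs(s['dq']).max())
if abs(s['tcp_pos'][0]-.4681)<.0007: print(robot.sign_off())
```

```text
14.75 [ 0.4680907  -0.12300395  0.03455798] 40.010701417922974 0.0014052930386306438
the job is handed in; nothing more can be done
None
```

The job is handed in with no verdict returned: the 54 mm disc lies flat in the nest and has been let go of, and the gripper is holding the carriage about 0.4 mm from the mark with the contact on the disc's rim.

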